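Load two spice jars into a sprung feed rack

ROBOT

A 7-joint arm with a two-finger parallel gripper is mounted at the origin on a cart in front of the work surface, level with it; the furniture and walls round the work are solid. World frame = base frame: x ahead of the robot, y to its left, z up, the work surface at z = 0. Lengths are in m, angles in rad, forces in N, time in s.
With the tool pointing down it reaches from about 0.4 to 0.85 m from the base axis. Payload 4.5 kg.
Tool frame: the origin (TCP) lies where the fingers leave the gripper's body, on its centre line; the fingertips stand 64 mm ahead of it and the grasp point (between the pads) lies 45 mm ahead of it; z points along the fingers, y is the line along which they close (so a half turn about z gives the same grasp; the last joint's range is limited). The gripper opens to 88 mm and grips with 3 to 60 N. Pads are 18 mm wide; open, the fingers measure 123 mm over their backs; the gripper's body (75 mm by 187 mm) begins 45 mm behind the grasp point.
Start: joints at [-1.177, 0.689, -0.195, 1.565, 0.157, 0.902, -0.215], TCP at [0.22, 0.585, 0.303] pointing down, gripper open.
Joint ranges: [-3.01, 3.01], [-0.46, 2.08], [-1.47, 1.51], [0.13, 2.56], [-1, 4.14], [0.04, 2.09], [-2.66, 2.66]. Speed limits (rad/s): [2.57, 2.57, 3.14, 3.14, 3.14, 3.14, 3.14].

INTERFACE

Orientations are given as a unit quaternion [x, y, z, w].
In Python, from plant import r gives the robot as it stands.
- The arm moves only by the tool play_rows, never from a script. Its arguments are lists of equal length, an entry for each row: "translation": the shift along the tool's x, y, z in m, a list of three; "delta_rot": the turn, a rotation vector about the tool's x, y, z in degrees, a list of three; "grip": the opening, from -1 (shut) to 1 (fully open). In form: {"translation": [[x, y, z], ...], "delta_rot": [[rx, ry, rz], ...], "grip": [grip, ...]}. A call has 1 to 20 rows; each row shifts and turns the commanded pose from where the row before left it, along the tool's axes as they then stand; what a row does not reach is not made up. A row lasts 1/8 s, in which the tool goes at most 62.5 mm and 10.7 degrees, less where a joint would pass 70% of its speed; a pose out of reach is approached as far as the arm can. A call with a gripper value outside its range is refused whole. The fingers move at their own pace and stop on an object; "squeeze" is the grip in N (left out, the last holds). Time passes only in rows, so rows that do not move let the fingers close. It gives the time, the measured TCP pose, the force, the opening and the grip force at its end, in the units of the state.
- r.get_state(): the state, without advancing time (a new reading comes with each control period).
- r.snapshot(name): name is "scene" or "side" or "wrist"; returns the picture (384x512x3 uint8, blue, green, red); there is no depth.
- r.get_calibration(name): a dict with "intrinsics" (3x3 intrinsics, pixels), "eye" and "rotation" of the camera in the world. Camera axes: x right, y up, looking along -z (the intrinsics and any distortion apply to the point x, -y, -z); pixel columns grow to the right and rows downward; lengths in m; the calibration is good to about 2 mm. The wrist camera is an equidistant fisheye: a pixel r from the principal point sees the ray r / f radians off the axis. A picture is of the moment at which its call begins: read the wrist's pose just before it. get_calibration takes no time and is no camera call; for the wrist camera it gives the pose at the moment of the call.
- r.finish_job(): hands the job in; it is judged then, once.
Trained networks look in the newest picture that a camera, given by its name, has taken for a name from the list of things; names that differ only in an ending like _2 or _b are one class to them, and where a whole thing is asked for, a point or a joint stands for the part that bears it (a point fixed in the world has none). Each returns a list of dicts, best first, with "confidence" (0 to 1); they miss things now and then, are a little off and sometimes report something else, mostly with a low value. They report only what shows in the picture. A call takes as long as a camera call.
- r.look_for(camera, target): "point" ([x, y, z] in m, in world coordinates, good to about 4 mm: the middle of the surface that is visible of it).
- r.silhouettes(camera, target): "pixels" (384x512 bool, what is visible of it).
The state is a dict: "clock": time; "q": joint angles; "qd": joint speeds; "joint_torque": joint torques, N m; "tool_pos": TCP position; "eef_rot": TCP orientation; "contact_force": force on the tool from outside, world axes, zero at the start; "moment": the same for the moment, N m; "opening": opening from 0.0 (shut) to 1.0 (fully open); "finger_force": force on a finger pad.
Only numpy, scipy, OpenCV 4.12 (cv2) and the standard library are available. Lean on these libraries where they do the work, as an engineer would, in place of code of your own. Each camera call takes 0.05 s, during which the arm holds its last target. There are 200 camera calls.

TASK

Load both spice jars into the spring-fed jar rack: draw the follower back by its red fin, feeling for the catch behind which it stays by itself, and do not haul it hard into the rubber buffer. Stand the two jars upright in the track one behind the other, in either order, while the follower stays caught; then lift the black plunger knob and ease the follower forward by hand, without letting it snap or jamming the jars hard, until it presses both jars against the front stop, and let go. Leave the mugs, glass, garlic and lighter where they are.

Things in the scene. Friction and masses are not known exactly. Their poses are not given: they have to be found in the camera images.
- rack: White jar rack fixed to the worktop: a straight open channel, 295 mm long, 74 mm wide, walls up to z = 50 mm. Origin on the worktop, on the track's centre line; z up; local x runs along the track from the front stop (-x end) to the rear (+x), the way the follower is drawn back; local y across. The rear stop block carries a black rubber buffer.
- stop (a point): Foot of the front stop's inner face, on the track's centre line and floor (z = 8 mm), at rack local x = -115 mm, y = 0. The stop plate rises to z = 108 mm. Two jars in line against it fill 89 mm of the track (cap to cap).
- loading (a point): Middle of the loading space on the track floor (z = 8 mm), rack local x = -60 mm, y = 0. Here the side walls, 5 mm thick and 46 mm apart inside, stand up to z = 50 mm and carry lips flared at 45 degrees up to z = 60 mm, mouth about 70 mm wide.
- follower (a joint): Travel (m) of the grey follower along rack +x; 0 = home, about 0.069 with both jars pressed. A spring drives it forward: 2 N at home, 5.5 N drawn back; damping 12 N s/m. Between 92 and 118 mm of travel (differs each time, not measured) a tooth catches its pin by itself; let go, it settles back a few mm at most and stays. About 3 mm past the catch it meets the rubber buffer.
- face (a point): Foot of the follower's front face, on the track's centre line, z = 12 mm; rack local x = -95 mm + travel. The face is 40 mm wide and rises to z = 106 mm.
- buffer (a joint): Compression (m) of the rubber buffer that the follower meets past the catch: 0 = untouched; 2500 N/m (5 mm takes 12.5 N on top of the follower's spring), and more than 5 mm is too hard. Before it, the ramp of the catch adds only 1 to 2 N to the pull over 20 mm of travel, then the pin drops.
- fin (a point): Grip point of the red upright pull fin on the follower: 28 mm long along the track, 12 mm thick across it, from z = 62 to 118 mm; this point is at its middle at z = 104 mm, 74 mm behind the follower's face. Grip it across the track (along rack y).
- knob (a point): On the round black plunger knob of the follower, 25 mm diameter, 25 mm tall; this point is on its axis, 11 mm below its top, at z = 114 mm when down; 25 mm behind the face, 49 mm ahead of the fin. Sprung down (2 to 3.5 N), lifts at most 14 mm; lifted 10 mm or more (about 4 N) its pin is free of the tooth, and the follower must be held back by the knob.
- jar_green: Glass spice jar with green label and red cap, loose, 106 mm tall, 0.11 kg; glass body 42 mm diameter, cap 45 mm diameter from 85 to 106 mm up. Origin at the centre of its underside, z up.
- jar_brown: Glass spice jar with brown label and red cap with a dark top, otherwise the same as the other jar. Origin at the centre of its underside, z up.
- orange_mug: Orange mug, 98 mm tall, a bystander; origin under its centre.
- pink_mug: Pink mug, 88 mm tall, a bystander; origin under its centre.
- glass_1: Grey tumbler, 98 mm tall, a bystander; origin under its centre.
- garlic_1: Garlic bulb, 50 mm, a bystander; origin under its centre.
- gas_lighter: Red stick lighter, 212 mm long, a bystander; origin under its centre.

How it is judged:
On the way, in this order (a step that is already met when the one before it is completed fails the run):
1. the follower is drawn back and stays caught by itself, untouched (value of joint follower above 0.085 m and contact force between the fingers and rack below 0.05 N), for 0.25 s.
2. both jars stand released and upright on the track floor while the follower is still caught (value of joint follower above 0.085 m and x of jar_green in the frame of rack between -0.115 and -0.015 m and y of jar_green in the frame of rack between -0.006 and 0.006 m and z of jar_green in the frame of rack between 0.002 and 0.014 m and angle between each of jar_green, jar_brown's own z axis and vertical below 0.1 rad and x of jar_brown in the frame of rack between -0.115 and -0.015 m and y of jar_brown in the frame of rack between -0.006 and 0.006 m and z of jar_brown in the frame of rack between 0.002 and 0.014 m and contact force between the fingers and jar_green below 0.05 N and contact force between the fingers and jar_brown below 0.05 N), for 0.2 s.
At the end, for the whole second after the job is handed in: both jars stand at rest in the track, in either order, within 6 mm of its centre line, within 6 mm of the floor height and upright within 0.1 rad, and the follower presses them against the front stop: its travel is between 64 and 76 mm (value of joint follower between 0.064 and 0.076 m and x of jar_green in the frame of rack between -0.115 and -0.015 m and y of jar_green in the frame of rack between -0.006 and 0.006 m and z of jar_green in the frame of rack between 0.002 and 0.014 m and angle between each of jar_green, jar_brown's own z axis and vertical below 0.1 rad and x of jar_brown in the frame of rack between -0.115 and -0.015 m and y of jar_brown in the frame of rack between -0.006 and 0.006 m and z of jar_brown in the frame of rack between 0.002 and 0.014 m and linear speed of each of jar_green, jar_brown below 0.02 m/s); the robot touches nothing.
It fails at once if the rubber buffer is compressed more than 5 mm (the follower hauled too hard) (value of joint buffer above 0.005 m).
It fails at once if the follower snaps forward faster than 0.3 m/s (velocity of joint follower below -0.3 m/s).
It fails at once if a jar is rammed, dropped or jammed against the rack or follower with more than 30 N (contact force between any of jar_green, jar_brown and rack above 30 N).
It fails at once if a jar is tipped over (more than 0.7 rad) (angle between any of jar_green, jar_brown's own z axis and vertical above 0.7 rad).
It fails at once if a bystander is moved more than 30 mm (distance of any of orange_mug, pink_mug, glass_1, garlic_1, gas_lighter from where it was at the start of the episode above 0.03 m).
It also fails if it takes over 72 s, if anything falls off the work surface, if the arm or the gripper's body presses on something with over 40 N, if the wrist force passes 120 N, or if a joint passes its speed limit or range.

## Working session

There is one attempt and no reset: what is moved stays moved. The work goes in short steps, Python scripts to look and compute and a tool call to move; the robot and the scene stay as the last step left them, time stands still between calls to the robot, and variables do not carry over. Pictures are saved under pics/ and viewed, at most 10 in all, crops included, and the job is handed in when it is done.

Besides the shell and the picture viewer there is one more tool, called after "Request:" as a command line: name --argument value ..., lists and objects as JSON in quotes. play_rows: Moves the arm, as the interface text tells. Its arguments: {"type":"object","properties":{"translation":{"type":"array","items":{"type":"array","items":{"type":"number"}}},"delta_rot":{"type":"array","items":{"type":"array","items":{"type":"number"}}},"grip":{"type":"array","items":{"type":"number"}},"squeeze":{"type":"number"}},"required":["translation","delta_rot","grip"]}

```bash
mkdir -p pics; ls; python3 - <<'E'
from plant import r
import cv2,numpy as np
s=r.get_state();print(s)
a=r.snapshot("scene");b=r.snapshot("side")
cv2.imwrite("pics/a.png",a);cv2.imwrite("pics/b.png",b)
for c in("scene","side"):
    k=r.get_calibration(c);print(c,k)
    for t in["rack","jar_green","jar_brown","fin","knob","face","orange_mug","pink_mug","glass_1","garlic_1","gas_lighter"]:
        print(t,[(np.round(d["point"],3).tolist(),round(d["confidence"],2)) for d in r.look_for(c,t)][:3])
E
```

```text
pics
{'clock': 0.0, 'q': array([-1.17723277,  0.68999263, -0.19455189,  1.56635429,  0.15729141,
        0.90247659, -0.21507857]), 'qd': array([ 0.00062671,  0.00099605,  0.00112059, -0.00213942, -0.00082562,
       -0.0004021 ,  0.00086246]), 'joint_torque': array([-1.12118771e-03, -5.27557111e+01, -1.26707632e+00, -1.53420120e+01,
       -5.25962294e-02,  6.64200605e-03,  1.64840453e-04]), 'tool_pos': array([0.21986897, 0.58449631, 0.30190275]), 'eef_rot': array([ 1.78848731e-01,  9.83876154e-01, -9.11688270e-04, -1.15254359e-04]), 'contact_force': array([-0.59860512, -1.44625504, -0.06287179]), 'moment': array([-0.0120121 , -0.0016915 ,  0.06193018]), 'finger_force': 0.0, 'opening': 0.9986366758071507}
scene {'intrinsics': array([[498.87312182,   0.        , 256.0503409 ],
       [  0.        , 498.87312182, 193.12381425],
       [  0.        ,   0.        ,   1.        ]]), 'eye': array([-0.24266696,  0.90482219,  0.65990249]), 'rotation': array([-0.19436547,  0.50456634,  0.79054556, -0.28752842])}
rack [([0.488, 0.02, 0.043], 0.92), ([0.502, -0.03, 0.11], 0.58)]
jar_green [([0
[... 527 characters left out ...]
   0.        , 262.06818396],
       [  0.        , 379.06401302, 197.61981016],
       [  0.        ,   0.        ,   1.        ]]), 'eye': array([0.0736283 , 0.97324431, 0.52222934]), 'rotation': array([-0.1272599 ,  0.55592681,  0.80024679, -0.18535203])}
rack [([0.524, 0.028, 0.037], 0.72)]
jar_green []
jar_brown []
fin [([0.507, 0.024, 0.04], 0.5)]
knob [([0.518, 0.019, 0.037], 0.69)]
face [([0.736, -0.235, 0.028], 0.65), ([0.507, 0.021, 0.041], 0.51)]
orange_mug [([0.344, 0.308, 0.056], 0.79)]
pink_mug [([0.344, -0.29, 0.072], 0.94)]
glass_1 [([0.799, 0.001, 0.087], 0.74), ([0.503, 0.02, 0.04], 0.46)]
garlic_1 [([0.734, -0.235, 0.024], 0.61)]
gas_lighter [([0.516, 0.022, 0.031], 0.41)]
```

```bash
python3 - <<'E'
import cv2,numpy as np
a=cv2.imread("pics/a.png");b=cv2.imread("pics/b.png")
cv2.imwrite("pics/ab.png",cv2.resize(a,(800,600),interpolation=cv2.INTER_CUBIC))
cv2.imwrite("pics/bb.png",cv2.resize(b,(800,600),interpolation=cv2.INTER_CUBIC))
E
```

```text
(no output)
```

View pics/ab.png

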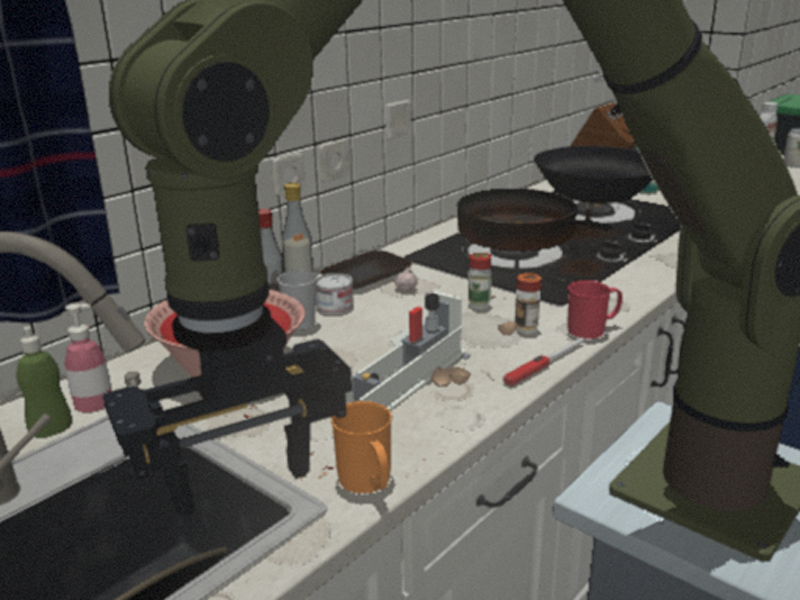

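View pics/bb.png

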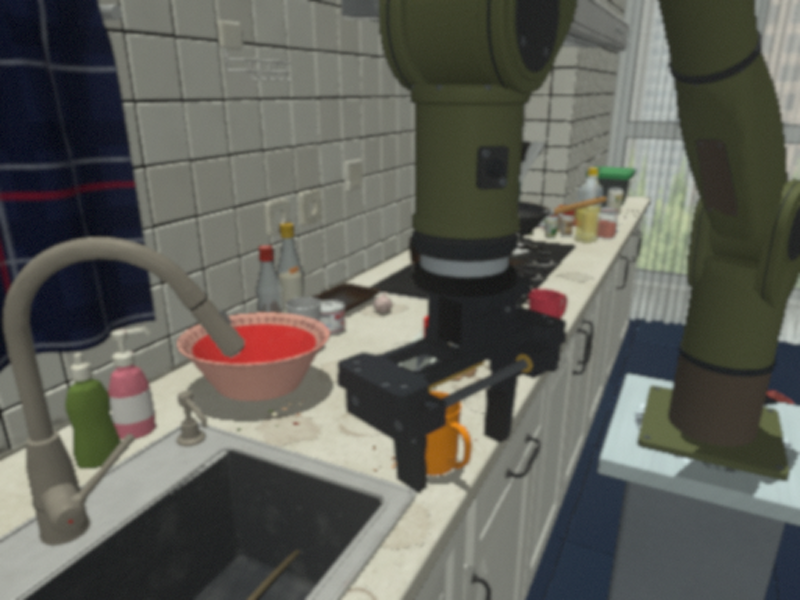

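Request:
play_rows --translation '[[-0.02, -0.02, -0.004], [-0.036, -0.035, -0.004], [-0.036, -0.035, -0.004], [-0.036, -0.035, -0.004], [-0.036, -0.035, -0.004], [-0.036, -0.035, -0.004], [-0.036, -0.035, -0.004], [-0.036, -0.035, -0.004], [-0.036, -0.035, -0.004], [-0.036, -0.035, -0.004], [-0.036, -0.035, -0.004], [-0.036, -0.035, -0.004], [-0.02, -0.02, 0], [0, 0, 0], [0, 0, 0]]' --delta_rot '[[0, 0, 0], [0, 0, 0], [0, 0, 0], [0, 0, 0], [0, 0, 0], [0, 0, 0], [0, 0, 0], [0, 0, 0], [0, 0, 0], [0, 0, 0], [0, 0, 0], [0, 0, 0], [0, 0, 0], [0, 0, 0], [0, 0, 0]]' --grip '[1, 1, 1, 1, 1, 1, 1, 1, 1, 1, 1, 1, 1, 1, 1]'

```text
clock: 3.08
tool_pos: [0.478, 0.0349, 0.3507]
eef_rot: [0.178, 0.984, 0.0, -0.0]
contact_force: [-0.8, -0.1, -1.2]
opening: 0.999
finger_force: 0.0
```

```bash
cat > h.py <<'E'
from plant import r
import cv2,numpy as np,pickle
from scipy.spatial.transform import Rotation as R
def snap(c,name):
    k=r.get_calibration(c);im=r.snapshot(c)
    cv2.imwrite(f"pics/{name}.png",im);pickle.dump(k,open(f"pics/{name}.pkl","wb"));return im,k
def ray(k,u,v,fish):
    K=k["intrinsics"];x=(u-K[0,2])/K[0,0];y=(v-K[1,2])/K[1,1]
    if fish:
        t=np.hypot(x,y);d=np.array([x/t*np.sin(t),-y/t*np.sin(t),-np.cos(t)])
    else:d=np.array([x,-y,-1])
    return R.from_quat(k["rotation"]).apply(d)
def atz(k,u,v,z,fish):
    d=ray(k,u,v,fish);e=k["eye"];return e+d*(z-e[2])/d[2]
def proj(k,P,fish):
    p=R.from_quat(k["rotation"]).inv().apply(np.atleast_2d(P)-k["eye"]);x,y,z=p[:,0],-p[:,1],-p[:,2];K=k["intrinsics"]
    if fish:
        n=np.hypot(x,y);t=np.arctan2(n,z);x,y=x/n*t,y/n*t
    else:x,y=x/z,y/z
    return np.c_[K[0,0]*x+K[0,2],K[1,1]*y+K[1,2]]
E
python3 - <<'E'
from h import *
s=r.get_state();print(s["clock"],s["tool_pos"],s["eef_rot"],s["q"],s["contact_force"])
im,k=snap("wrist","w1");print(k)
cv2.imwrite("pics/w1b.png",cv2.resize(im,(800,600),interpolation=cv2.INTER_CUBIC))
for t in["rack","jar_green","jar_brown","fin","knob","face"]:
    print(t,[(np.round(d["point"],3).tolist(),round(d["confidence"],2)) for d in r.look_for("wrist",t)][:3])
E
```

```text
3.075 [0.47804306 0.03494833 0.35070033] [ 1.78194087e-01  9.83995227e-01  4.40279378e-04 -2.59139975e-04] [-0.00281036  0.43814961 -0.24549864  1.92566907  0.14357269  0.79465596
  0.88563333] [-0.84065452 -0.10867467 -1.23870578]
{'intrinsics': array([[297.31863964,   0.        , 254.13133262],
       [  0.        , 297.31863964, 195.46882391],
       [  0.        ,   0.        ,   1.        ]]), 'eye': array([0.39998155, 0.06408213, 0.43262676]), 'rotation': array([-0.13471951, -0.09383394,  0.56194157,  0.81072037])}
rack [([0.496, 0.028, 0.051], 0.7)]
jar_green [([0.567, -0.261, 0.03], 0.65), ([0.733, -0.238, 0.033], 0.64)]
jar_brown [([0.446, -0.229, 0.082], 0.63), ([0.81, 0.007, 0.075], 0.38)]
fin [([0.502, -0.026, 0.071], 0.96)]
knob [([0.504, -0.036, 0.124], 0.69)]
face [([0.497, -0.022, 0.069], 0.79)]
```

View pics/w1b.png

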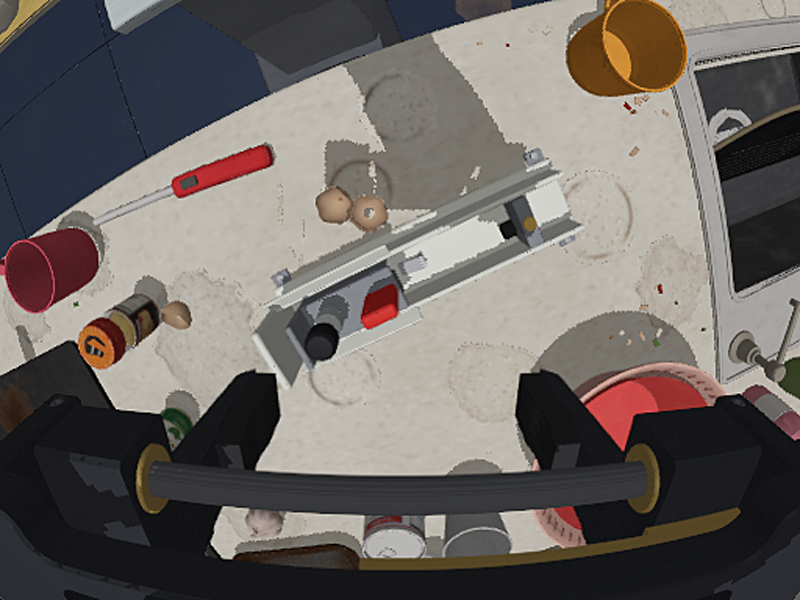

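```bash
python3 - <<'E'
from h import *
im=cv2.imread("pics/w1.png")
cv2.imwrite("pics/c1.png",cv2.resize(im[90:265,155:385],(0,0),fx=3.4,fy=3.4,interpolation=cv2.INTER_CUBIC))
k=pickle.load(open("pics/w1.pkl","rb"))
print(atz(k,322*.64,338*.64,.125,1),atz(k,385*.64,300*.64,.118,1))
E
```

```text
[ 0.50295221 -0.03236073  0.125     ] [0.49407951 0.01987617 0.118     ]
```

View pics/c1.png

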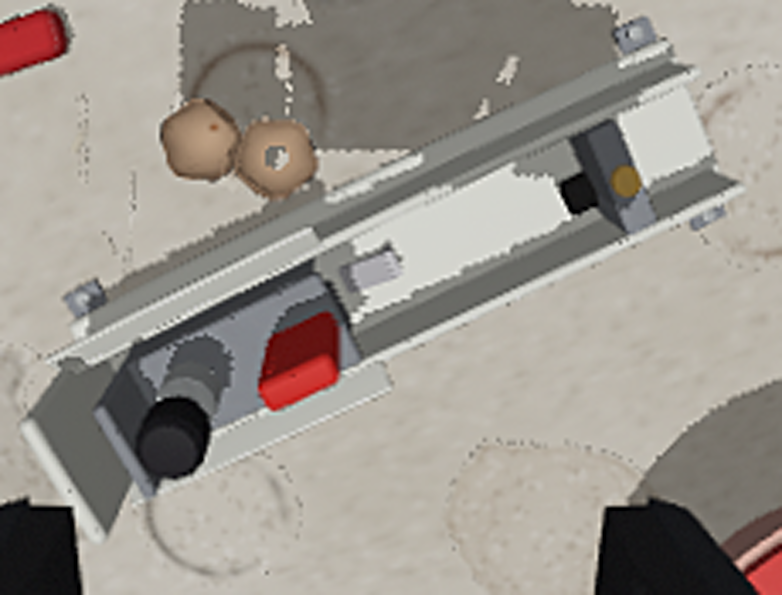

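```bash
python3 - <<'E'
from h import *
k=pickle.load(open("pics/w1.pkl","rb"))
f=lambda u,v,z:np.round(atz(k,155+u/3.4,90+v/3.4,z,1)*1e3,1)
for n,u,v,z in[("knob",172,448,.125),("fin",301,379,.118),("stopL",27,425,.108),("stopR",100,535,.108),("rearA",690,70,.05),("rearB",742,187,.05),("lipA0",50,360,.06),("lipA1",313,232,.06),("lipB1",390,380,.06),("lipB0",135,500,.06),("wallBmid",360,360,.05)]:print(n,f(u,v,z))
E
```

```text
knob [508.9 -35.7 125. ]
fin [503.4  12.8 118. ]
stopL [488.6 -87.8 108. ]
stopR [538.2 -81.7 108. ]
rearA [459.8 188.5  50. ]
rearB [511.6 196.6  50. ]
lipA0 [479.7 -88.3  60. ]
lipA1 [469.3  28.8  60. ]
lipB1 [535.2  35.9  60. ]
lipB0 [548.4 -81.4  60. ]
wallBmid [526.5  26.8  50. ]
```

Request:
play_rows --translation '[[0, 0, 0], [0, 0, 0], [0, 0, 0], [0, 0, 0], [0, 0, 0], [0, 0, 0], [0, 0, 0], [0, 0, 0]]' --delta_rot '[[0, 0, 9.1], [0, 0, 9.1], [0, 0, 9.1], [0, 0, 9.1], [0, 0, 9.1], [0, 0, 9.1], [0, 0, 9.2], [0, 0, 0]]' --grip '[1, 1, 1, 1, 1, 1, 1, 1]'

```text
clock: 4.42
tool_pos: [0.4784, 0.0341, 0.3507]
eef_rot: [0.671, 0.742, -0.0, 0.0]
contact_force: [0.2, -0.0, 0.0]
opening: 0.998
finger_force: 0.0
```

```bash
python3 - <<'E'
from h import *
s=r.get_state();print(s["clock"],s["tool_pos"],s["eef_rot"],s["q"],s["contact_force"])
im,k=snap("wrist","w2")
u=np.array([-.0993,.995,0]);v=np.array([-.995,-.0993,0]);O=np.array([.5017,.0332,0])
L=lambda x,y,z:O+x*u+y*v+np.array([0,0,z])
pts=[L(-.07,0,.125),L(-.021,0,.118),L(-.1175,.023,.108),L(-.1175,-.023,.108)]+[L(-.117+.0,s*.035,.06) for s in(1,-1)]+[L(0,s*.035,.06) for s in(1,-1)]
b=cv2.resize(im,(800,600),interpolation=cv2.INTER_CUBIC)
for p in proj(k,pts,1):cv2.drawMarker(b,tuple(int(i) for i in p/.64),(255,0,255),0,9,1)
cv2.imwrite("pics/w2b.png",b)
for t in["jar_green","jar_brown"]:
    for d in r.silhouettes("wrist",t)[:2]:
        m=d["pixels"];ys,xs=np.nonzero(m);print(t,d["confidence"],xs.min()/.64,xs.max()/.64,ys.min()/.64,ys.max()/.64)
    print(t,[(np.round(d["point"],3).tolist(),round(d["confidence"],2)) for d in r.look_for("wrist",t)][:3])
E
```

```text
4.425 [0.47842875 0.03410093 0.3507016 ] [ 6.70936695e-01  7.41514627e-01 -7.97328564e-05  6.14091115e-05] [-0.22131815  0.43310656  0.08000107  1.9356572  -0.04768825  0.77466208
 -0.01472792] [ 0.2487225  -0.00750043  0.04006485]
jar_green 0.76 434.375 479.6875 514.0625 556.25
jar_green [([0.57, -0.263, 0.072], 0.62)]
jar_brown 0.66 317.1875 360.9375 460.9375 550.0
jar_brown [([0.446, -0.234, 0.107], 0.74), ([0.502, 0.034, 0.052], 0.32), ([0.354, -0.305, 0.063], 0.2)]
```

View pics/w2b.png

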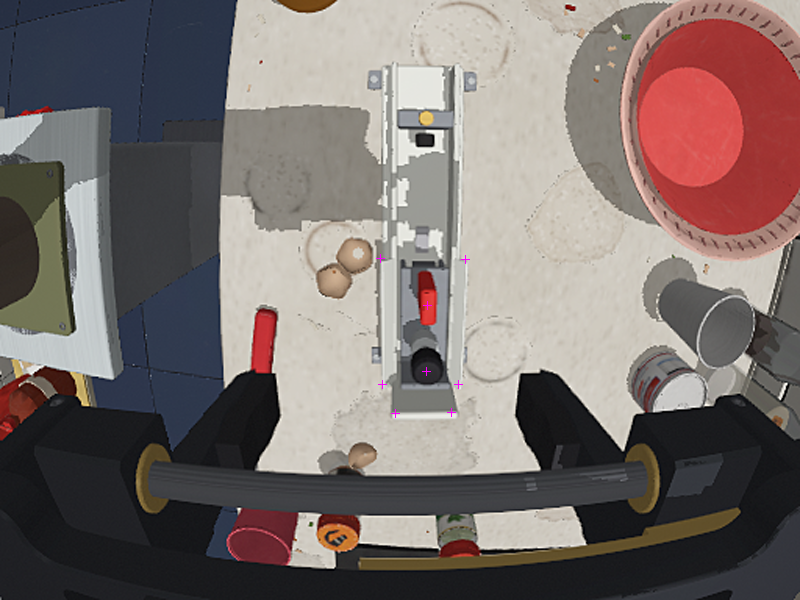

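Request:
play_rows --translation '[[-0.008, 0.0076, 0.02], [-0.008, 0.0076, 0.02], [-0.008, 0.0076, 0.02], [0, 0, 0.04], [0, 0, 0.04], [0, 0, 0.04], [0, 0, 0.02], [0, 0, 0], [0, 0, 0]]' --delta_rot '[[0, 0, 0], [0, 0, 0], [0, 0, 0], [0, 0, 0], [0, 0, 0], [0, 0, 0], [0, 0, 0], [0, 0, 0], [0, 0, 0]]' --grip '[1, 1, 1, 1, 1, 1, 1, 1, 0]'

```text
clock: 5.8
tool_pos: [0.5041, 0.012, 0.1514]
eef_rot: [0.672, 0.741, 0.001, 0.0]
contact_force: [1.4, 0.2, 0.7]
opening: 0.907
finger_force: 0.0
```

Request:
play_rows --translation '[[0, 0, 0], [0, 0, 0], [0, 0, 0], [0, 0, 0], [0, 0, 0], [0, 0, 0], [0, 0, 0]]' --delta_rot '[[0, 0, 0], [0, 0, 0], [0, 0, 0], [0, 0, 0], [0, 0, 0], [0, 0, 0], [0, 0, 0]]' --grip '[-0.5, -1, -1, -1, -1, -1, -1]' --squeeze 25

```text
clock: 6.68
tool_pos: [0.5032, 0.012, 0.1507]
eef_rot: [0.672, 0.741, -0.0, -0.0]
contact_force: [-0.1, -0.6, 0.9]
opening: 0.132
finger_force: 25.0
```

Request:
play_rows --translation '[[0.004, 0, 0], [0.008, 0, 0], [0.01, 0, 0], [0.01, 0, 0], [0.01, 0, 0], [0.01, 0, 0], [0.01, 0, 0], [0.01, 0, 0], [0.008, 0, 0], [0.004, 0, 0], [0, 0, 0], [0, 0, 0]]' --delta_rot '[[0, 0, 0], [0, 0, 0], [0, 0, 0], [0, 0, 0], [0, 0, 0], [0, 0, 0], [0, 0, 0], [0, 0, 0], [0, 0, 0], [0, 0, 0], [0, 0, 0], [0, 0, 0]]' --grip '[-1, -1, -1, -1, -1, -1, -1, -1, -1, -1, -1, -1]'

```text
clock: 8.18
tool_pos: [0.495, 0.0955, 0.1507]
eef_rot: [0.672, 0.741, -0.0, -0.0]
contact_force: [-1.0, -5.3, 0.8]
opening: 0.131
finger_force: 25.0
```

Request:
play_rows --translation '[[0.003, 0, 0], [0.002, 0, 0], [0.001, 0, 0], [0, 0, 0], [0, 0, 0]]' --delta_rot '[[0, 0, 0], [0, 0, 0], [0, 0, 0], [0, 0, 0], [0, 0, 0]]' --grip '[-1, -1, -1, -1, -1]'

```text
clock: 8.8
tool_pos: [0.4944, 0.1015, 0.1507]
eef_rot: [0.672, 0.741, -0.0, -0.0]
contact_force: [-0.9, -5.4, 0.6]
opening: 0.134
finger_force: 25.0
```

Request:
play_rows --translation '[[0.0015, 0, 0], [0.001, 0, 0], [0, 0, 0]]' --delta_rot '[[0, 0, 0], [0, 0, 0], [0, 0, 0]]' --grip '[-1, -1, -1]'

```text
clock: 9.18
tool_pos: [0.494, 0.1055, 0.1507]
eef_rot: [0.671, 0.741, 0.0, -0.001]
contact_force: [-2.7, 0.5, 0.0]
opening: 0.133
finger_force: 25.0
```

Request:
play_rows --translation '[[0.001, 0, 0], [0.001, 0, 0], [0, 0, 0]]' --delta_rot '[[0, 0, 0], [0, 0, 0], [0, 0, 0]]' --grip '[-1, -1, -1]'

```text
clock: 9.55
tool_pos: [0.4939, 0.1061, 0.1506]
eef_rot: [0.672, 0.741, -0.0, -0.0]
contact_force: [-2.3, -0.8, 1.2]
opening: 0.136
finger_force: 25.0
```

Request:
play_rows --translation '[[-0.0015, 0, 0], [-0.0015, 0, 0], [0, 0, 0], [0, 0, 0]]' --delta_rot '[[0, 0, 0], [0, 0, 0], [0, 0, 0], [0, 0, 0]]' --grip '[-1, -1, -1, -1]'

```text
clock: 10.05
tool_pos: [0.494, 0.1056, 0.1507]
eef_rot: [0.671, 0.742, 0.001, -0.001]
contact_force: [-2.7, 4.6, 1.6]
opening: 0.14
finger_force: 25.0
```

Request:
play_rows --translation '[[0.0015, 0, 0], [0, 0, 0], [0, 0, 0], [0, 0, 0], [0, 0, 0], [0, 0, 0], [0, 0, 0], [0, 0, -0.03], [0, 0, -0.05], [0, 0, -0.05], [-0.03, -0.002, -0.03], [-0.05, -0.004, -0.02], [-0.05, -0.004, 0], [-0.05, -0.004, 0], [-0.05, -0.004, 0], [-0.05, -0.004, 0], [-0.025, -0.002, 0], [0, 0, 0], [0, 0, 0]]' --delta_rot '[[0, 0, 0], [0, 0, 0], [0, 0, 0], [0, 0, 0], [0, 0, 0], [0, 0, 0], [0, 0, 0], [0, 0, 0], [0, 0, 0], [0, 0, 0], [0, 0, 0], [0, 0, 0], [0, 0, 0], [0, 0, 0], [0, 0, 0], [0, 0, 0], [0, 0, 0], [0, 0, 0], [0, 0, 0]]' --grip '[-1, -0.8, -0.4, 0.2, 1, 1, 1, 1, 1, 1, 1, 1, 1, 1, 1, 1, 1, 1, 1]'

```text
clock: 12.42
tool_pos: [0.5003, -0.1997, 0.3305]
eef_rot: [0.671, 0.741, 0.0, -0.001]
contact_force: [0.6, 1.0, -0.3]
opening: 1.001
finger_force: 0.0
```

```bash
python3 - <<'E'
from h import *
s=r.get_state();print(s["clock"],s["tool_pos"],s["eef_rot"],s["q"],s["contact_force"])
im,k=snap("wrist","w3")
b=cv2.resize(im,(800,600),interpolation=cv2.INTER_CUBIC)
cv2.imwrite("pics/w3b.png",b)
for t in["jar_green","jar_brown"]:
    print(t,[(np.round(d["point"],3).tolist(),round(d["confidence"],2)) for d in r.look_for("wrist",t)][:3])
    for d in r.silhouettes("wrist",t)[:1]:
        ys,xs=np.nonzero(d["pixels"]);print(xs.min()/.64,xs.max()/.64,ys.min()/.64,ys.max()/.64)
E
```

```text
12.425 [ 0.50032731 -0.19971156  0.33049062] [ 6.71201121e-01  7.41274912e-01  3.96654237e-04 -6.34858584e-04] [ 0.23070822  0.53941656  0.10281631  1.8016031  -0.07491023  0.8051478
  0.47015589] [ 0.57214356  0.97776068 -0.30593859]
jar_green [([0.572, -0.268, 0.1], 0.7)]
446.875 514.0625 315.625 410.9375
jar_brown [([0.449, -0.237, 0.109], 0.65)]
285.9375 356.25 267.1875 357.8125
```

View pics/w3b.png

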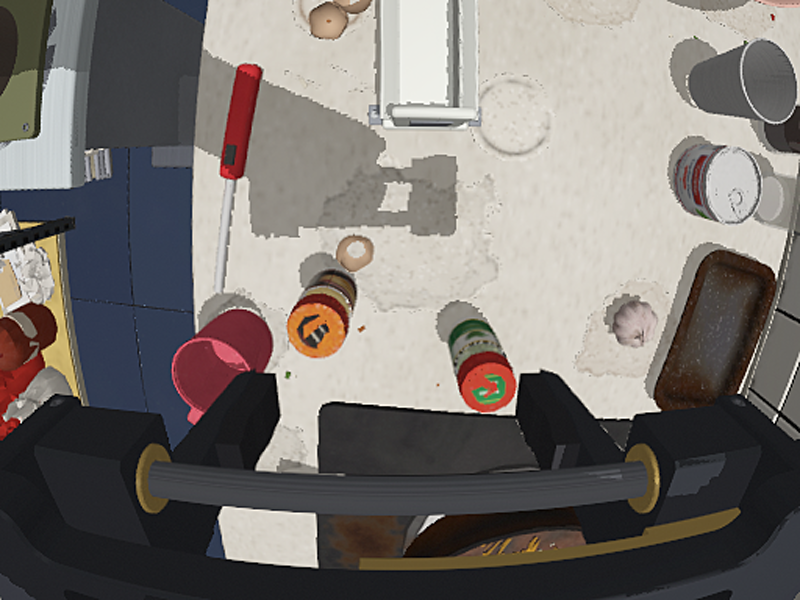

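```bash
python3 - <<'E'
from h import *
k=pickle.load(open("pics/w3.pkl","rb"))
u=np.array([-.0993,.995,0]);T=np.array([.5003,-.1997,0])
y=np.array([.995,.0993,0])
for n,p,z in[("brown",(318,329),.106),("green",(487,384),.106),("mugc",(231,352),.088),("panedge",(440,408),.03),("lip",(415,125),.06)]:
    P=atz(k,p[0]*.64,p[1]*.64,z,1);print(n,P,"tool dxy",(P-T)@u,(P-T)@y)
im=cv2.imread("pics/w3.png");hsv=cv2.cvtColor(im,cv2.COLOR_BGR2HSV)
# cap-top segmentation by colour
for n,(cx,cy) in dict(brown=(204,210),green=(311,246)).items():
    m=np.zeros(hsv.shape[:2],np.uint8);ff=cv2.floodFill(im.copy(),np.zeros((386,514),np.uint8),(cx-12,cy) if n=="brown" else (cx-9,cy),0,(14,)*3,(14,)*3,cv2.FLOODFILL_FIXED_RANGE|cv2.FLOODFILL_MASK_ONLY)
    mk=ff[2][1:-1,1:-1];ys,xs=np.nonzero(mk);h=cv2.convexHull(np.c_[xs,ys].astype(np.int32));e=cv2.fitEllipse(h);print(n,e,atz(k,*e[0],.106,1))
E
```

```text
brown [ 0.44896039 -0.24340353  0.106     ] tool dxy -0.03838698692740611 -0.055422675579554936
green [ 0.57760049 -0.27592225  0.106     ] tool dxy -0.08351708017956451 0.0693451153321262
mugc [ 0.37554322 -0.278555    0.088     ] tool dxy -0.06607237164349795 -0.13196330022771263
panedge [ 0.55754202 -0.34532978  0.03      ] tool dxy -0.15058576497061854 0.0424947682034398
lip [ 0.50445623 -0.09368905  0.06      ] tool dxy 0.10506818646660851 0.014662337782246664
brown ((192.0, 209.85333251953125), (1.7013782262802124, 5.623592376708984), 16.162199020385742) [ 0.4357596  -0.24394016  0.106     ]
green ((312.3097229003906, 247.49209594726562), (30.07691192626953, 34.35587692260742), 65.68299865722656) [ 0.57879629 -0.2781897   0.106     ]
```

Request:
play_rows --translation '[[-0.03, 0.025, 0.01], [-0.04, 0.033, 0.03], [-0.0141, 0.0117, 0.04], [0, 0, 0.05], [0, 0, 0.04], [0, 0, 0.0205], [0, 0, 0], [0, 0, 0], [0, 0, 0], [0, 0, 0], [0, 0, 0], [0, 0, 0], [0, 0, 0]]' --delta_rot '[[0, 0, 0], [0, 0, 0], [0, 0, 0], [0, 0, 0], [0, 0, 0], [0, 0, 0], [0, 0, 0], [0, 0, 0], [0, 0, 0], [0, 0, 0], [0, 0, 0], [0, 0, 0], [0, 0, 0]]' --grip '[1, 1, 1, 1, 1, 1, 1, 0.5, 0, -0.2, -0.5, -1, -1]' --squeeze 15

```text
clock: 14.3
tool_pos: [0.578, -0.2782, 0.1405]
eef_rot: [0.672, 0.741, 0.0, 0.0]
contact_force: [-0.2, 1.5, 1.9]
opening: 0.498
finger_force: 15.0
```

Request:
play_rows --translation '[[0, 0, -0.02], [0, 0, -0.04], [0, 0, -0.04], [0.02, -0.004, -0.04], [0.04, -0.008, 0], [0.04, -0.008, 0], [0.04, -0.008, 0], [0.04, -0.008, 0], [0.03, -0.006, 0], [0.0158, -0.0033, 0], [0, 0, 0.01], [0, 0, 0.03], [0, 0, 0.02], [0, 0, 0], [0, 0, 0]]' --delta_rot '[[0, 0, 0], [0, 0, 0], [0, 0, 0], [0, 0, 0], [0, 0, 0], [0, 0, 0], [0, 0, 0], [0, 0, 0], [0, 0, 0], [0, 0, 0], [0, 0, 0], [0, 0, 0], [0, 0, 0], [0, 0, 0], [0, 0, 0]]' --grip '[-1, -1, -1, -1, -1, -1, -1, -1, -1, -1, -1, -1, -1, -1, -1]'

```text
clock: 16.18
tool_pos: [0.5113, -0.059, 0.2205]
eef_rot: [0.672, 0.74, 0.0, 0.001]
contact_force: [0.4, 0.4, -0.7]
opening: 0.498
finger_force: 15.0
```

```bash
python3 - <<'E'
from h import *
s=r.get_state();print(s["clock"],s["tool_pos"],s["eef_rot"],s["contact_force"])
im,k=snap("wrist","w4")
b=cv2.resize(im[60:348,140:440],(0,0),fx=2,fy=2,interpolation=cv2.INTER_CUBIC)
cv2.imwrite("pics/w4b.png",b)
E
```

```text
16.175 [ 0.51127115 -0.05902643  0.22054077] [6.72402571e-01 7.40185421e-01 7.65548983e-05 5.64610945e-04] [ 0.44495436  0.42404578 -0.69991189]
```

View pics/w4b.png

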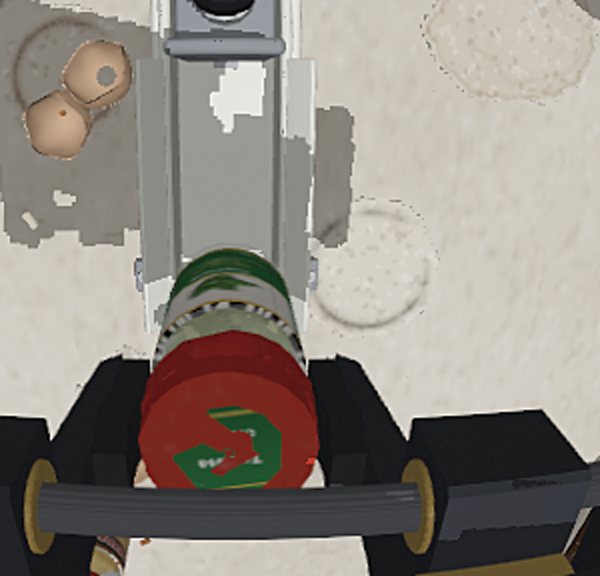

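Request:
play_rows --translation '[[0.003, 0, 0.005], [0, 0, 0.012], [0, 0, 0.012], [0, 0, 0.012], [0, 0, 0.01], [0, 0, 0.008], [0, 0, 0.006], [0, 0, 0], [0, 0, 0]]' --delta_rot '[[0, 0, 0], [0, 0, 0], [0, 0, 0], [0, 0, 0], [0, 0, 0], [0, 0, 0], [0, 0, 0], [0, 0, 0], [0, 0, 0]]' --grip '[-1, -1, -1, -1, -1, -1, -1, -1, -1]'

```text
clock: 17.35
tool_pos: [0.5104, -0.0549, 0.1554]
eef_rot: [0.672, 0.741, 0.0, -0.0]
contact_force: [-0.2, -0.1, -1.9]
opening: 0.494
finger_force: 15.0
```

Request:
play_rows --translation '[[0, 0, 0.003], [0, 0, 0.003], [0, 0, 0], [0, 0, 0]]' --delta_rot '[[0, 0, 0], [0, 0, 0], [0, 0, 0], [0, 0, 0]]' --grip '[-1, -1, -1, -1]'

```text
clock: 17.85
tool_pos: [0.5104, -0.0549, 0.1491]
eef_rot: [0.672, 0.741, -0.0, -0.0]
contact_force: [-0.3, -0.0, -1.7]
opening: 0.5
finger_force: 15.0
```

Request:
play_rows --translation '[[0, 0, 0.0006], [0, 0, 0], [0, 0, 0], [0, 0, 0], [0, 0, 0], [0, 0, -0.03], [0, 0, -0.05], [0, 0, -0.04], [-0.03, -0.012, 0], [-0.04, -0.018, 0], [-0.04, -0.018, 0], [-0.04, -0.018, 0], [-0.03, -0.0135, 0], [0, 0, 0]]' --delta_rot '[[0, 0, 0], [0, 0, 0], [0, 0, 0], [0, 0, 0], [0, 0, 0], [0, 0, 0], [0, 0, 0], [0, 0, 0], [0, 0, 0], [0, 0, 0], [0, 0, 0], [0, 0, 0], [0, 0, 0], [0, 0, 0]]' --grip '[-1, -1, 0.3, 0.7, 1, 1, 1, 1, 1, 1, 1, 1, 1, 1]'

```text
clock: 19.6
tool_pos: [0.4475, -0.2446, 0.2687]
eef_rot: [0.674, 0.739, -0.001, 0.0]
contact_force: [0.4, 0.8, 0.2]
opening: 1.0
finger_force: 0.0
```

Request:
play_rows --translation '[[0, 0, 0], [0, 0, 0], [0, 0, 0], [0, 0, 0], [0, 0, 0], [0, 0, 0], [0, 0, 0], [0, 0, 0], [0, 0, 0], [0, 0, 0], [0, 0, 0]]' --delta_rot '[[0, 0, 9], [0, 0, 9], [0, 0, 9], [0, 0, 9], [0, 0, 9], [0, 0, 9], [0, 0, 9], [0, 0, 9], [0, 0, 9], [0, 0, 9], [0, 0, 0]]' --grip '[1, 1, 1, 1, 1, 1, 1, 1, 1, 1, 1]'

```text
clock: 20.98
tool_pos: [0.4495, -0.2402, 0.2683]
eef_rot: [0.999, 0.051, -0.0, -0.0]
contact_force: [0.2, 0.3, 0.2]
opening: 1.001
finger_force: 0.0
```

```bash
python3 - <<'E'
from h import *
s=r.get_state();print(s["clock"],s["tool_pos"],s["eef_rot"],s["q"],s["contact_force"])
im,k=snap("wrist","w5")
b=cv2.resize(im,(800,600),interpolation=cv2.INTER_CUBIC)
cv2.imwrite("pics/w5b.png",b)
E
```

```text
20.975 [ 0.4495157  -0.24021929  0.26832901] [ 9.98716838e-01  5.06413050e-02 -1.44042546e-04 -3.39217473e-04] [ 0.07381169  0.65525957  0.54422307  1.96907794 -0.53826369  0.66391318
 -0.50849972] [0.19528476 0.26979038 0.22439163]
```

View pics/w5b.png

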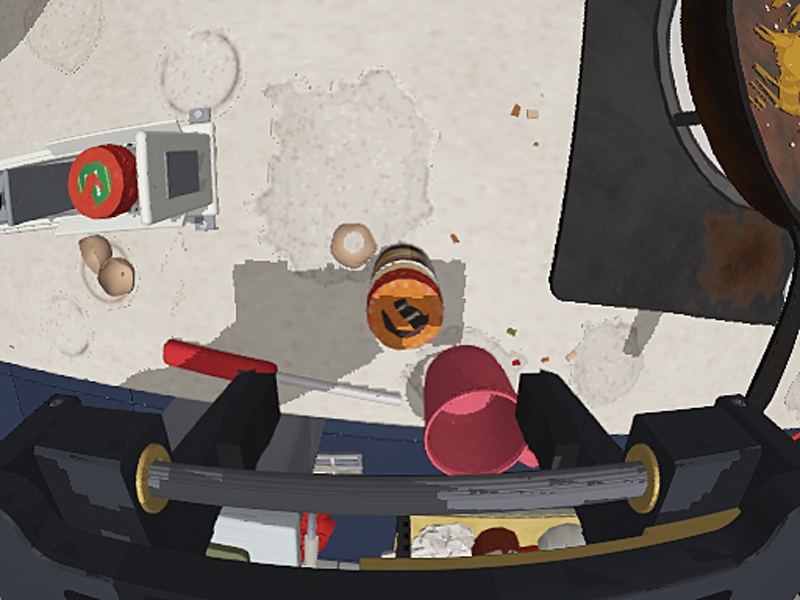

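```bash
python3 - <<'E'
from h import *
k=pickle.load(open("pics/w5.pkl","rb"))
T=np.array([.4495,-.2402,0])
M=R.from_quat([.9987168,.0506413,0,0]).as_matrix()
for n,p,z in[("brown",(405,313),.106),("mug",(478,432),.088),("muglow",(465,375),.04),("green",(103,181),.114)]:
    P=atz(k,p[0]*.64,p[1]*.64,z,1);print(n,P,"tool",(P-T)@M)
E
```

```text
brown [ 0.44785318 -0.24536836  0.106     ] tool [-0.00216116  0.00497527 -0.106     ]
mug [ 0.36041018 -0.3053995   0.088     ] tool [-0.09522797  0.05585341 -0.088     ]
muglow [ 0.37947589 -0.29939485  0.04      ] tool [-0.07565267  0.05180811 -0.04      ]
green [ 0.51300907 -0.06333957  0.114     ] tool [ 0.08107323 -0.16952919 -0.114     ]
```

Request:
play_rows --translation '[[-0.0018, 0.0031, 0.01], [0, 0, 0.04], [0, 0, 0.04], [0, 0, 0.028], [0, 0, 0.01], [0, 0, 0], [0, 0, 0], [0, 0, 0], [0, 0, 0], [0, 0, 0], [0, 0, 0], [0, 0, 0]]' --delta_rot '[[0, 0, 0], [0, 0, 0], [0, 0, 0], [0, 0, 0], [0, 0, 0], [0, 0, 0], [0, 0, 0], [0, 0, 0], [0, 0, 0], [0, 0, 0], [0, 0, 0], [0, 0, 0]]' --grip '[1, 1, 1, 1, 1, 1, 0.5, 0, -0.2, -0.5, -1, -1]' --squeeze 15

```text
clock: 22.52
tool_pos: [0.4475, -0.245, 0.1407]
eef_rot: [0.999, 0.049, 0.0, -0.0]
contact_force: [-0.0, -0.1, 2.4]
opening: 0.501
finger_force: 15.0
```

Request:
play_rows --translation '[[0, 0, -0.02], [0, 0, -0.04], [0, 0, -0.04], [0, 0, -0.04], [0, 0, 0], [0, 0, 0], [0, 0, 0], [0, 0, 0], [0, 0, 0], [0, 0, 0], [0, 0, 0], [0, 0, 0], [0, 0, 0], [0, 0, 0], [0, 0, 0]]' --delta_rot '[[0, 0, 0], [0, 0, 0], [0, 0, 0], [0, 0, 0], [0, 0, -9], [0, 0, -9], [0, 0, -9], [0, 0, -9], [0, 0, -9], [0, 0, -9], [0, 0, -9], [0, 0, -9], [0, 0, -9], [0, 0, -9], [0, 0, 0]]' --grip '[-1, -1, -1, -1, -1, -1, -1, -1, -1, -1, -1, -1, -1, -1, -1]'

```text
clock: 24.4
tool_pos: [0.447, -0.2451, 0.2804]
eef_rot: [0.673, 0.74, 0.0, -0.0]
contact_force: [0.5, 1.1, -1.4]
opening: 0.495
finger_force: 15.0
```

Request:
play_rows --translation '[[0, 0, 0], [0.02, 0.003, 0], [0.04, 0.006, 0], [0.04, 0.006, 0], [0.04, 0.006, 0], [0.04, 0.006, 0], [0.03, 0.0045, 0], [0.02, 0.0025, 0], [0, 0, 0], [0, 0, 0]]' --delta_rot '[[0, 0, 0], [0, 0, 0], [0, 0, 0], [0, 0, 0], [0, 0, 0], [0, 0, 0], [0, 0, 0], [0, 0, 0], [0, 0, 0], [0, 0, 0]]' --grip '[-1, -1, -1, -1, -1, -1, -1, -1, -1, -1]'

```text
clock: 25.65
tool_pos: [0.4588, -0.0138, 0.2806]
eef_rot: [0.673, 0.74, -0.0, 0.0]
contact_force: [-0.1, 0.1, -1.4]
opening: 0.499
finger_force: 15.0
```

```bash
cat > loc.py <<'E'
from h import *
def loc():
    s=r.get_state();u=np.array([-.0993,.995,0]);v=np.array([-.995,-.0993,0]);O=np.array([.5017,.0332,0]);d=s["tool_pos"]-O
    ty=R.from_quat(s["eef_rot"]).as_matrix()[:,1]
    print(s["clock"],"rack xyz mm",np.round([d@u*1e3,d@v*1e3,d[2]*1e3],1),"yaw",np.degrees(np.arctan2(ty[1],ty[0])),s["contact_force"].round(1))
E
python3 -c "from loc import *;loc()"
```

```text
25.65 rack xyz mm [-42.5  47.4 280.6] yaw 5.476619070938766 [-0.1  0.1 -1.4]
```

Request:
play_rows --translation '[[0.001, 0.015, 0], [0, 0.02, 0], [0, 0.0124, 0], [0, 0, 0.02], [0, 0, 0.03], [0, 0, 0.02], [0, 0, 0], [0, 0, 0]]' --delta_rot '[[0, 0, -0.1], [0, 0, -0.1], [0, 0, 0], [0, 0, 0], [0, 0, 0], [0, 0, 0], [0, 0, 0], [0, 0, 0]]' --grip '[-1, -1, -1, -1, -1, -1, -1, -1]'

```text
clock: 26.65
tool_pos: [0.5062, -0.0077, 0.2112]
eef_rot: [0.671, 0.742, 0.0, 0.0]
contact_force: [-0.4, 0.2, -0.0]
opening: 0.499
finger_force: 15.0
```

```bash
python3 -c "
from loc import *
loc()
im,k=snap('wrist','w6')
cv2.imwrite('pics/w6b.png',cv2.resize(im[60:348,100:440],(0,0),fx=2,fy=2,interpolation=cv2.INTER_CUBIC))"
```

```text
26.65 rack xyz mm [-41.1  -0.4 211.2] yaw 5.730336396143982 [-0.4  0.2 -0. ]
```

View pics/w6b.png

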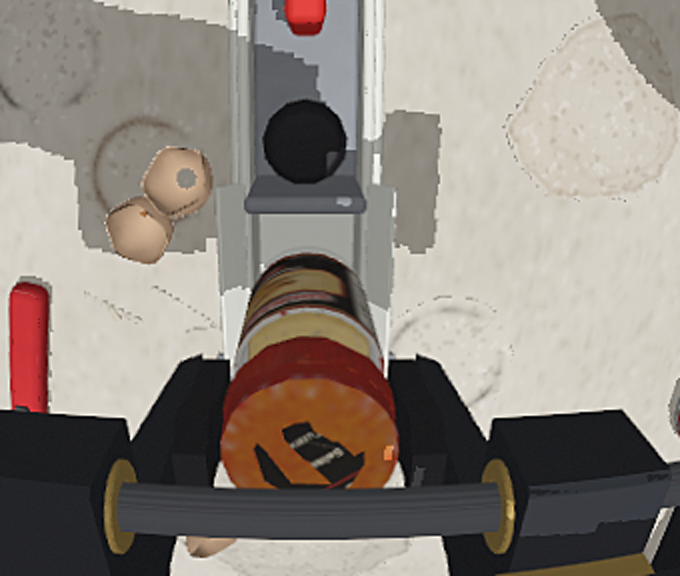

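Request:
play_rows --translation '[[0, -0.0003, 0.006], [0, 0, 0.012], [0, 0, 0.012], [0, 0, 0.01], [0, 0, 0.008], [0, 0, 0.008], [0, 0, 0], [0, 0, 0]]' --delta_rot '[[0, 0, 0], [0, 0, 0], [0, 0, 0], [0, 0, 0], [0, 0, 0], [0, 0, 0], [0, 0, 0], [0, 0, 0]]' --grip '[-1, -1, -1, -1, -1, -1, -1, -1]'

```text
clock: 27.7
tool_pos: [0.5057, -0.0072, 0.1547]
eef_rot: [0.671, 0.742, 0.0, 0.0]
contact_force: [-0.2, -0.1, -2.6]
opening: 0.498
finger_force: 15.0
```

Request:
play_rows --translation '[[0, 0, 0.003], [0, 0, 0.0026], [0, 0, 0], [0, 0, 0], [0, 0, 0], [0, 0, 0], [0, 0, 0], [0, 0, 0], [0, 0, -0.03], [0, 0, -0.05], [0.03, 0, 0], [0.0343, 0, 0], [0, 0, 0], [0, 0, 0]]' --delta_rot '[[0, 0, 0], [0, 0, 0], [0, 0, 0], [0, 0, 0], [0, 0, 0], [0, 0, 0], [0, 0, 0], [0, 0, 0], [0, 0, 0], [0, 0, 0], [0, 0, 0], [0, 0, 0], [0, 0, 0], [0, 0, 0]]' --grip '[-1, -1, -1, 0.3, 0.7, 1, 1, 1, 1, 1, 1, 1, 1, 1]'

```text
clock: 29.45
tool_pos: [0.4991, 0.0562, 0.229]
eef_rot: [0.671, 0.742, -0.0, 0.0]
contact_force: [0.8, 0.3, 0.5]
opening: 1.001
finger_force: 0.0
```

```bash
python3 -c "
from loc import *
loc()
im,k=snap('wrist','w7');im2,k2=snap('scene','s7')
a=cv2.resize(im[60:300,120:380],(0,0),fx=1.5,fy=1.5);b=cv2.resize(im2[150:290,190:330],(360,360),interpolation=cv2.INTER_CUBIC)
cv2.imwrite('pics/w7b.png',np.hstack([a,b]))"
```

```text
29.45 rack xyz mm [ 23.1   0.4 229. ] yaw 5.766005375340249 [0.8 0.3 0.5]
```

View pics/w7b.png

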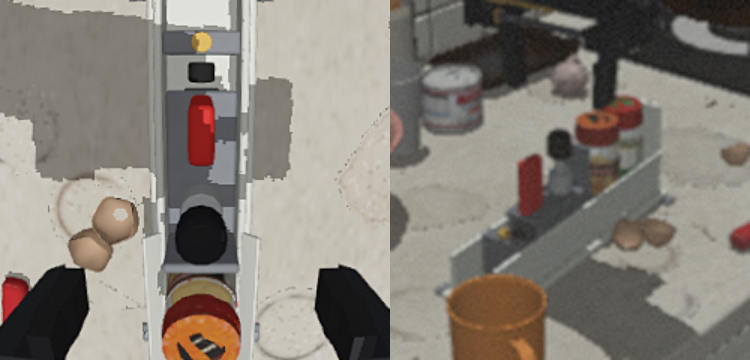

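```bash
python3 -c "
from h import *
k=pickle.load(open('pics/w7.pkl','rb'));u=np.array([-.0993,.995,0]);v=np.array([-.995,-.0993,0]);O=np.array([.5017,.0332,0])
for p,z in(((200,237),.125),((201,130),.118)):
    P=atz(k,120+p[0]/1.5,60+p[1]/1.5,z,1)-O;print(P@u,P@v)"
```

```text
0.02721054434127637 -0.0002655573864765342
0.07476385394132339 -0.0006814061987609361
```

Request:
play_rows --translation '[[0.0015, 0.0004, 0.01], [0, 0, 0.03], [0, 0, 0.02], [0, 0, 0.008], [0, 0, 0], [0, 0, 0], [0, 0, 0], [0, 0, 0], [0, 0, 0], [0, 0, 0], [0, 0, 0], [0, 0, 0]]' --delta_rot '[[0, 0, 0], [0, 0, 0], [0, 0, 0], [0, 0, 0], [0, 0, 0], [0, 0, 0], [0, 0, 0], [0, 0, 0], [0, 0, 0], [0, 0, 0], [0, 0, 0], [0, 0, 0]]' --grip '[1, 1, 1, 1, 1, 0.3, -0.2, -0.5, -1, -1, -1, -1]' --squeeze 30

```text
clock: 31.05
tool_pos: [0.4988, 0.0583, 0.161]
eef_rot: [0.671, 0.742, -0.0, -0.0]
contact_force: [-0.7, 0.5, 1.6]
opening: 0.27
finger_force: 30.0
```

Request:
play_rows --translation '[[0, 0, -0.004], [0, 0, -0.004], [0, 0, -0.004], [0, 0, 0], [0, 0, 0]]' --delta_rot '[[0, 0, 0], [0, 0, 0], [0, 0, 0], [0, 0, 0], [0, 0, 0]]' --grip '[-1, -1, -1, -1, -1]'

```text
clock: 31.68
tool_pos: [0.4989, 0.0566, 0.1732]
eef_rot: [0.671, 0.741, -0.001, 0.0]
contact_force: [-0.9, -5.3, -3.2]
opening: 0.27
finger_force: 30.0
```

Request:
play_rows --translation '[[-0.002, 0, 0], [-0.003, 0, 0], [-0.003, 0, 0], [-0.003, 0, 0], [-0.003, 0, 0], [-0.003, 0, 0], [-0.002, 0, 0], [-0.001, 0, 0], [0, 0, 0]]' --delta_rot '[[0, 0, 0], [0, 0, 0], [0, 0, 0], [0, 0, 0], [0, 0, 0], [0, 0, 0], [0, 0, 0], [0, 0, 0], [0, 0, 0]]' --grip '[-1, -1, -1, -1, -1, -1, -1, -1, -1]'

```text
clock: 32.8
tool_pos: [0.5009, 0.0384, 0.1729]
eef_rot: [0.671, 0.742, -0.0, -0.0]
contact_force: [-3.8, -3.6, -3.8]
opening: 0.269
finger_force: 30.0
```

Request:
play_rows --translation '[[-0.001, 0, 0], [-0.001, 0, 0], [0, 0, 0]]' --delta_rot '[[0, 0, 0], [0, 0, 0], [0, 0, 0]]' --grip '[-1, -1, -1]'

```text
clock: 33.17
tool_pos: [0.5011, 0.0365, 0.1729]
eef_rot: [0.67, 0.742, -0.0, -0.0]
contact_force: [-4.4, -3.9, -3.8]
opening: 0.272
finger_force: 30.0
```

Request:
play_rows --translation '[[-0.001, -0.0008, 0], [-0.001, -0.0007, 0], [0, 0, 0]]' --delta_rot '[[0, 0, 0], [0, 0, 0], [0, 0, 0]]' --grip '[-1, -1, -1]'

```text
clock: 33.55
tool_pos: [0.501, 0.0344, 0.1732]
eef_rot: [0.671, 0.742, 0.001, 0.001]
contact_force: [-1.9, -2.1, -4.1]
opening: 0.268
finger_force: 30.0
```

Request:
play_rows --translation '[[-0.001, 0, 0], [-0.0005, 0, 0], [0, 0, 0]]' --delta_rot '[[0, 0, 0], [0, 0, 0], [0, 0, 0]]' --grip '[-1, -1, -1]'

```text
clock: 33.92
tool_pos: [0.5011, 0.033, 0.1731]
eef_rot: [0.67, 0.742, 0.001, 0.0]
contact_force: [-0.9, -2.2, -3.5]
opening: 0.27
finger_force: 30.0
```

Request:
play_rows --translation '[[-0.001, 0, 0], [-0.0005, 0, 0], [0, 0, 0]]' --delta_rot '[[0, 0, 0], [0, 0, 0], [0, 0, 0]]' --grip '[-1, -1, -1]'

```text
clock: 34.3
tool_pos: [0.501, 0.0324, 0.1731]
eef_rot: [0.67, 0.742, 0.001, -0.0]
contact_force: [0.1, 2.8, -3.7]
opening: 0.267
finger_force: 30.0
```

Request:
play_rows --translation '[[-0.001, 0, 0], [-0.0005, 0, 0], [0, 0, 0]]' --delta_rot '[[0, 0, 0], [0, 0, 0], [0, 0, 0]]' --grip '[-1, -1, -1]'

```text
clock: 34.67
tool_pos: [0.5011, 0.032, 0.173]
eef_rot: [0.67, 0.743, 0.001, -0.001]
contact_force: [-0.3, 6.7, -4.3]
opening: 0.268
finger_force: 30.0
```

Request:
play_rows --translation '[[0.0015, 0, 0], [0, 0, 0.004], [0, 0, 0.004], [0, 0, 0.003], [0, 0, 0], [0, 0, 0], [0, 0, 0], [0, 0, 0], [0, 0, 0], [0, 0, 0], [0, 0, -0.02], [0, 0, -0.05], [0, 0, -0.05], [0, 0, 0], [0, 0, 0], [0, 0, 0]]' --delta_rot '[[0, 0, 0], [0, 0, 0], [0, 0, 0], [0, 0, 0], [0, 0, 0], [0, 0, 0], [0, 0, 0], [0, 0, 0], [0, 0, 0], [0, 0, 0], [0, 0, 0], [0, 0, 0], [0, 0, 0], [0, 0, 0], [0, 0, 0], [0, 0, 0]]' --grip '[-1, -1, -1, -1, -1, -0.5, 0, 0.5, 1, 1, 1, 1, 1, 1, 1, 1]'

```text
clock: 36.67
tool_pos: [0.4998, 0.0313, 0.2808]
eef_rot: [0.67, 0.742, -0.001, -0.001]
contact_force: [0.1, -0.1, 0.2]
opening: 1.004
finger_force: 0.0
```

```bash
python3 -c "
from loc import *
loc()
im,k=snap('wrist','w8');O=np.array([.5017,.0332,0]);u=np.array([-.0993,.995,0]);v=np.array([-.995,-.0993,0])
for t in('knob','fin','jar_brown','jar_green'):
  for d in r.look_for('wrist',t)[:2]:
    P=d['point']-O;print(t,P@u,P@v,P[2],d['confidence'])
h=cv2.cvtColor(im,cv2.COLOR_BGR2HSV);m=((h[...,1]>170)&(h[...,2]>90)&((h[...,0]<18)|(h[...,0]>172))).astype(np.uint8)
n,l,st,c=cv2.connectedComponentsWithStats(m)
for i in range(1,n):
  if st[i,4]>60:
    P=atz(k,*c[i],.115,1)-O;print(st[i],P@u,P@v)
"
```

```text
36.675 rack xyz mm [ -1.7   2.1 280.8] yaw 5.79070693283274 [ 0.1 -0.1  0.2]
knob -0.0034624399999999915 -0.00045837999999991233 0.1256 0.65
fin 0.008825510000000005 -0.00017733999999996642 0.0595 0.64
jar_brown -0.04469416 -0.0017700099999999835 0.1174 0.97
jar_green -0.09116025999999999 0.0008574400000000134 0.115 0.6
jar_green 0.010397650000000005 -0.0005352199999999444 0.0632 0.34
[ 422    0   90  157 6464] 0.12851317354722108 -0.22701548927017381
[250 120  14  37 462] 0.0483019470461797 -0.000404175035167025
[134 212  16  48 566] -0.04099850322003256 0.11178814134937205
[ 234  222   45   75 1881] -0.06580492386849823 -0.0010172612391773533
[  0 255  14  27 187] -0.10645110910903545 0.3388947460103235
```

```bash
python3 -c "
from plant import r
print(r.finish_job())"
```

```text
the job is handed in; nothing more can be done
None
```

I loaded both jars upright in the rack, green in front and brown behind, with the follower pressing them against the front stop at about 69 mm of travel; I handed the job in at about 37 s, and no verdict came back.

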